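Let down the ratcheted cover of a gel viewer and switch its lamp on

TASK

A gel lies on the glass of the gel viewer, under an amber cover that a ratchet holds open. Press the pawl's ribbed thumb tab, on the viewer's left side, down until the pawl snaps clear of the ratchet teeth and stays clear, then push the cover fully down over the gel, and only then press the raised half of the lamp switch fully down. Touch and push only: lift or grip nothing, and leave the gel tray and the small things lying on and around the viewer where they are.

Things in the scene. Friction and masses are not known exactly. Their poses are not given: they have to be found in the camera images.
- viewer: The gel viewer, fixed on the bench: white housing about 227 x 220 mm, top 65 mm above the bench. Origin on the bench under it; +x points to its hinge side (away from the robot), +y left, z up; it is only turned about z. In this frame the housing spans x -122 to 105, y -95 to 125 mm.
- cover_hinge (a point): Point on the cover's hinge axis in the middle of the cover's width, 99 mm above the bench. The axis runs along the viewer's y.
- cover (a joint): Opening angle of the cover, rad: 0 fully down (level, 34 mm above the housing top), 0.7 to 1.1 at the start. The cover is an amber hood 150 mm wide, reaching 199 mm from the hinge to its lip. A toothed steel wheel (radius 44 mm, teeth 0.25 rad apart) turns with it on the left; while the pawl is in, it can be pushed down by no more than 0.25 rad. With the pawl clear, a stiff hinge holds it where it is left; about 2 N at the lip moves it.
- cover_lip (a point): Middle of the black finger lip at the cover's free edge, on its outer (upper) face, 188 mm from the hinge axis and 3 mm above the plane through the axis. The lip is 70 mm wide along the viewer's y. Push it down along its arc about the hinge.
- pawl (a joint): Angle of the ratchet pawl, rad: 0 in the teeth, 0.42 fully clear. An over-centre spring holds it at either end; the dead centre is at 0.21. It turns on a pin along the viewer's y, on the left-hand wall, 49 mm beyond the thumb tab (to +x) and 19 mm lower.
- pawl_tab (a point): Middle of the top face of the pawl's ribbed steel thumb tab (26 mm along the viewer's x, 40 mm along y, 5 mm thick), which stands out from the left-hand wall, 30 mm clear of it at this point, about 82 mm above the bench. Pressed fully, it sinks by 22 mm and tilts by 0.42 rad, its near edge lower. It takes 1.5 to 2.5 N, more while the cover is pushed against the pawl.
- rocker (a joint): Lamp switch, a black rocker on the left of the housing top, near front: 0 off (the half nearer the robot stands up), 0.36 on (that half level, the other up). Stays where left; about 2 N.
- rocker_on (a point): Point on the top face of the rocker's raised half, 16 mm from the pivot. Each half is 22 x 22 mm; pressed fully on, this face is level, 75 mm above the bench. Press here or farther out, straight down; it sinks by about 5 mm. The side of the closed cover is 33 mm to the right.
- gel_tray: Clear gel tray with a gel, 152 x 68 x 24 mm, loose on the viewer's glass, its long side along the viewer's x. Origin at the centre of its underside. Leave alone.
- comb: White gel comb, 100 x 24 x 12 mm, loose on the left of the housing top behind the switch. Leave alone.
- timer: White bench timer, 62 x 66 x 17 mm, loose on the bench left of the viewer, toward the robot. Leave alone.
- petri_dish: Clear petri dish, 58 mm across, 16 mm high, loose right of the viewer. Leave alone.
- weigh_boat: White square weighing dish, 60 x 60 x 10 mm, loose right of the viewer. Leave alone.
- forceps: Steel forceps, 122 mm long, 7 mm high, loose on the bench in front of the viewer. Leave alone.

How it is judged:
By the outcome, as a careful person would: the job done as asked, in the order asked, and still so for the second after the job is handed in, with the robot touching nothing.
It also fails if it takes over 45 s, if anything falls off the work surface, if the arm or the gripper's body presses on something with over 40 N, if the wrist force passes 120 N, or if a joint passes its speed limit or range.

ROBOT

A 6-joint arm with a two-finger parallel gripper is mounted at the origin on a cart in front of the work surface, level with it; the furniture and walls round the work are solid. World frame = base frame: x ahead of the robot, y to its left, z up, the work surface at z = 0. Lengths are in mm, angles in rad, forces in N, time in s.
With the tool pointing down it reaches from about 300 to 775 mm from the base axis. Payload 14.6 kg.
Tool frame: the origin (TCP) lies at the very end of the fingers, on their centre line; the grasp point (between the pads) lies 19 mm behind it; z points along the fingers, y is the line along which they close (so a half turn about z gives the same grasp; the last joint's range is limited). The gripper opens to 94 mm and grips with 3 to 60 N. Pads are 16 mm wide; open, the fingers measure 119 mm over their backs; the gripper's body (75 mm by 177 mm) begins 78 mm behind the grasp point.
Start: joints at [-1.275, 0.3, 1.521, -0, 1.321, -0.067], TCP at [195.184, -514.191, 205.446] pointing down, gripper open.
Joint ranges: [-3.03, 3.03], [-0.79, 2.21], [0.23, 2.52], [-1.04, 4.18], [0, 3.07], [-2.55, 2.55]. Speed limits (rad/s): [2.22, 2.22, 2.57, 3.14, 3.14, 3.14].

INTERFACE

Orientations are given as [roll, pitch, yaw] about the fixed x, y, z axes, in that order (R = Rz(yaw) Ry(pitch) Rx(roll)).
In Python, from cell import manip gives the robot as it stands.
- The arm moves only by the tool servo_tool, never from a script. Its argument "motion" is a list that holds one entry, the list of rows, each a list of 7 numbers: the shift along the world's x, y, z as a fraction of full scale, then the turn, a rotation vector about the world's x, y, z as a fraction of full scale, then the closure, from 0 (fully open) to 1 (shut). In form: [[[x, y, z, rx, ry, rz, gripper], ...]]. A call has 1 to 10 rows; each row is the pose to reach, as a shift and turn from the pose commanded when the call began, turning the shorter way round; what a row does not reach only later rows make up. Full scale, the value 1, is 0.5 m for a shift and pi rad for a turn. A row lasts 1/10 s, in which the tool goes at most 50 mm and 8.59 degrees, less where a joint would pass 70% of its speed; a pose out of reach is approached as far as the arm can. A call with a number of a shift or a turn outside -1 to 1 is refused whole. A call with a gripper value outside its range is refused whole. The fingers move at their own pace and stop on an object; "newtons" is the grip in N (left out, the last holds). Time passes only in rows, so rows that repeat a pose let the fingers close. It gives the time, the measured TCP pose, the force, the opening and the grip force at its end, in the units of the state.
- manip.read_state(): the state, without advancing time (a new reading comes with each control period).
- manip.camera(name): name is "scene" or "side" or "wrist"; returns a dict with "frame" (480x640x3 uint8, red, green, blue), "range_z" (480x640 float32, mm along the optical axis (not along the pixel's ray), 0 where there is no reading), "vfov" (degrees; the focal length in pixels is half the picture's height over the tangent of half this angle, whatever the lens; pixels are square), "cx", "cy" (the principal point, pixels), "cam_to_world" (4x4, takes a point from camera to world coordinates). Camera axes: x right, y down, z forward; pixel columns grow to the right and rows downward; lengths in mm; the calibration is good to about 2 mm. A picture is of the moment at which its call begins.
- manip.sign_off(): hands the job in; it is judged then, once.
The state is a dict: "clock": time; "joints": joint angles; "qd": joint speeds; "effort": joint torques, N m; "eef_pos": TCP position; "eef_rot": TCP orientation; "wrist_force": force on the tool from outside, world axes, zero at the start; "moment": the same for the moment, N m; "finger_gap": finger opening in mm; "finger_force": force on a finger pad.
Only numpy, scipy, OpenCV 4.12 (cv2) and the standard library are available. Lean on these libraries where they do the work, as an engineer would, in place of code of your own. Each camera call takes 0.05 s, during which the arm holds its last target. There are 200 camera calls.

## Working session

There is one attempt and no reset: what is moved stays moved. The work goes in short steps, Python scripts to look and compute and a tool call to move; the robot and the scene stay as the last step left them, time stands still between calls to the robot, and variables do not carry over. Pictures are saved under pics/ and viewed, at most 10 in all, crops included, and the job is handed in when it is done.

Besides the shell and the picture viewer there is one more tool, called after ">>>" as name(argument=value, ...) on one line, values as JSON. servo_tool: Moves the arm, as the interface text tells. Its arguments: {"type":"object","properties":{"motion":{"type":"array"},"newtons":{"type":"number"}},"required":["motion"]}

```bash
mkdir -p pics; ls; cat > h.py <<'E'
import numpy as np,cv2
from cell import manip
def cam(n,save=None):
    c=manip.camera(n)
    if save: cv2.imwrite('pics/'+save,c['frame'][:,:,::-1])
    return c
def ray(c,u,v):
    f=240/np.tan(np.radians(c['vfov'])/2)
    d=np.array([(u-c['cx'])/f,(v-c['cy'])/f,1.]);M=np.array(c['cam_to_world'])
    return M[:3,3],M[:3,:3]@d
def at_z(c,u,v,z):
    o,d=ray(c,u,v);return o+d*(z-o[2])/d[2]
def at_d(c,u,v):
    o,d=ray(c,u,v);return o+d*float(c['range_z'][int(round(v)),int(round(u))])
def cloud(c):
    f=240/np.tan(np.radians(c['vfov'])/2);V,U=np.mgrid[:480,:640];M=np.array(c['cam_to_world'])
    d=np.dstack([(U-c['cx'])/f,(V-c['cy'])/f,np.ones(U.shape)])*c['range_z'][...,None]
    return d@M[:3,:3].T+M[:3,3]
E
python3 - <<'E'
from h import *
a=cam('scene','s0.png');b=cam('side','d0.png')
np.savez('v0.npz',**{k+n:c[k] for n,c in(('s',a),('d',b)) for k in c})
for c in(a,b):print(c['vfov'],c['cx'],c['cy'],np.round(c['cam_to_world'],3).tolist())
print(manip.read_state())
E
```

```text
pics
51.28630001018511 314.30813440977687 241.44118954085988 [[-0.483, -0.389, 0.785, -191.746], [-0.876, 0.231, -0.424, 469.466], [-0.016, -0.892, -0.452, 494.248], [0.0, 0.0, 0.0, 1.0]]
54.516058140130724 316.7484686556615 238.40734338074924 [[0.963, -0.138, 0.23, 328.556], [-0.268, -0.531, 0.804, -656.025], [0.011, -0.836, -0.549, 588.531], [0.0, 0.0, 0.0, 1.0]]
{'clock': 0.1, 'joints': array([-1.27460297e+00,  3.00444831e-01,  1.52153918e+00, -3.78931984e-06,
        1.32070883e+00, -6.66233829e-02]), 'qd': array([-9.31505243e-04, -2.74421900e-03, -1.57769875e-03,  8.19453521e-05,
       -5.62851592e-04, -8.43863486e-04]), 'effort': array([-1.11083114e-03, -5.32646763e+01, -3.53282797e+01,  7.08971894e-02,
        2.35205231e-02, -4.72762360e-05]), 'eef_pos': array([ 195.11183838, -513.96410702,  204.91846845]), 'eef_rot': array([-3.14049467e+00, -6.95811734e-05,  3.62817645e-01]), 'wrist_force': array([-0.36163166,  0.04854991, -0.74487878]), 'moment': array([ 0.03025223, -0.00253233,  0.03713994]), 'finger_force': 0.0, 'finger_gap': 93.84515652685873}
```

View pics/s0.png

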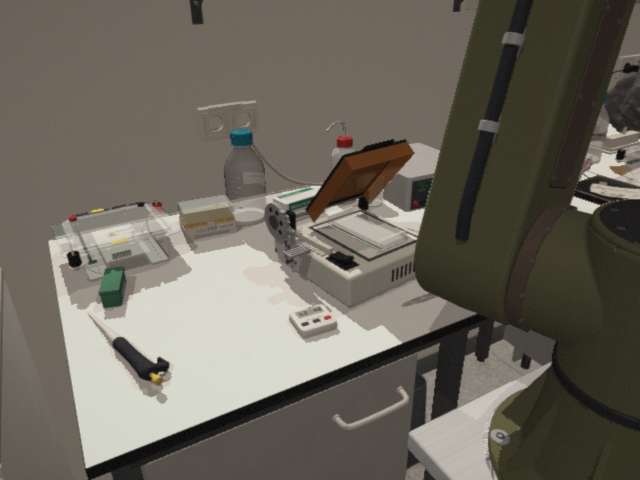

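View pics/d0.png

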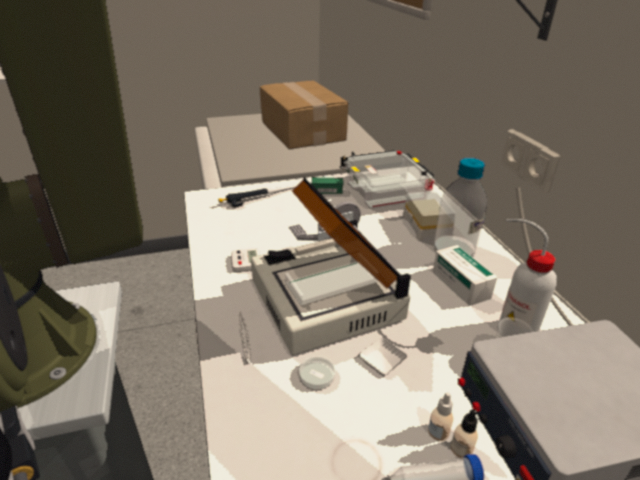

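The scene view shows the viewer at about (350,255): wheel near (280,222), pawl tab near (297,252), rocker near (343,260), timer at (313,320). The side view shows the open cover from the right, its lip near (300,185). I'll zoom both in one picture and fit the viewer's frame.

```bash
python3 - <<'E'
from h import *
z=np.load('v0.npz')
a={k[:-1]:z[k] for k in z if k.endswith('s')};b={k[:-1]:z[k] for k in z if k.endswith('d')}
A=cv2.resize(a['frame'][130:310,250:430],(600,600),interpolation=cv2.INTER_CUBIC)
B=cv2.resize(b['frame'][170:350,235:415],(600,600),interpolation=cv2.INTER_CUBIC)
cv2.imwrite('pics/zs.png',A[...,::-1]);cv2.imwrite('pics/zd.png',B[...,::-1])
P=np.vstack([cloud(a).reshape(-1,3)[a['range_z'].ravel()>0],cloud(b).reshape(-1,3)[b['range_z'].ravel()>0]])
m=(np.abs(P[:,2]-65)<4)&(P[:,0]>350)&(P[:,0]<800)&(np.abs(P[:,1])<300)
h,e1,e2=np.histogram2d(P[m,0],P[m,1],bins=[range(350,801,25),range(-300,301,25)])
print(h.astype(int))
for n,c in(('s',a),('d',b)):
  Q=cloud(c)
  for u,v in([(280,222),(297,252),(343,260),(370,230),(380,146),(350,297),(328,210)] if n=='s' else [(283,256),(300,185),(330,280),(340,235),(400,285),(290,340),(405,300),(256,260)]): print(n,u,v,np.round(Q[v,u]))
E
```

```text
[[  0   0   0   0   0   0   0   0   0   0   0   0   0   0   0   0   0   0
    0   0   0   0   0   0]
 [  0   0   0   0   0   0   0   0   0   0   0   0   0   0   0   0   0   0
    0   0   0   0   0   0]
 [  0   0   0   0   0   0   0   0   0   3  33  74 102 139 164  66   0   0
    0   0   0   0   0   0]
 [  0   0   0   0   0   0  36 115 157 238 242 221 222 213 209  86   0   0
    0   0   0   0   0   0]
 [  0   0   0   0   0   0  44 192 223 134  88 136 177 168  51  90   0   0
    0   0   0   0   0   0]
 [  0   0   0   0   0   0  11 237 163  12   1 129 200 171 106 121   0   0
    0   0   0   0   0   0]
 [  0   0   0   0   0   0   0 197 185  47   0  89 186 182 104 111   2   0
    0   0   0   0   0   0]
 [  0   0   0   0   0   0   0 170 195  70   0  55 174 170 110  63  29   0
    0   0   0   0   0   0]
 [  0   0   0   0   0   0   0 131 205  90   0  28 161 171 118  70  64   0
    0   0   0   0   0   0]
 [  0   0   0   0   0   0   0 101 200 119   0  15 137 143  81  19  22   0
    0   0   0   0   0   0]
 [  0   0   0   0   0   0   0  67 190 116   0   2  60  62  50   0  15   3
    0   0   0   
[... 438 characters left out ...]
 0   0   0   0   0   0   0   0   0   0   0   0   0
    0   0   0   0   6  88]
 [  0   0  12  41   1   0   0   0   0   0   0   0   0   0   0   0   0   0
    0   0   0   0  18  83]
 [  0   0   0  72   5   0   0   0   0   0   0   0   0   0   0   0   0   8
    3   0   0   0  10  75]]
s 280 222 [586. 121. 105.]
s 297 252 [503. 129.  82.]
s 343 260 [440.  73.  80.]
s 370 230 [524. -41.  74.]
s 380 146 [504. -41. 246.]
s 350 297 [407.  79.  26.]
s 328 210 [ 801. -107.   -0.]
d 283 256 [465.  53.  75.]
d 300 185 [493.  26. 235.]
d 330 280 [531. -39.  74.]
d 340 235 [ 520. -112.  217.]
d 400 285 [ 632. -108.   96.]
d 290 340 [ 437. -131.   41.]
d 405 300 [ 649. -102.   55.]
d 256 260 [416.  67.  65.]
```

View pics/zs.png

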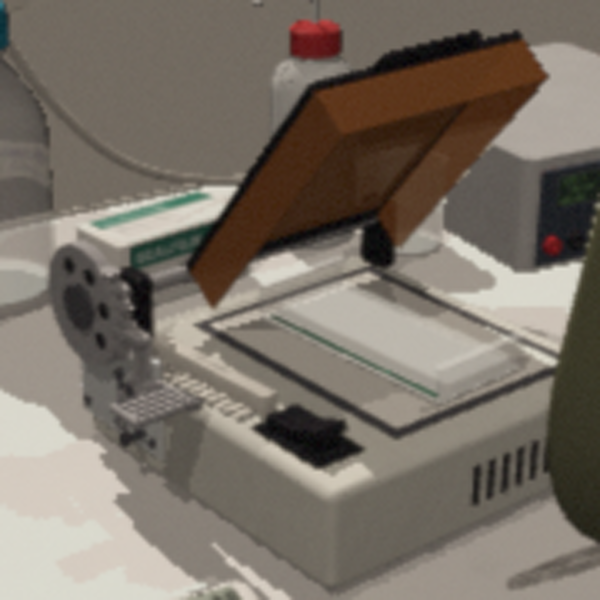

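View pics/zd.png

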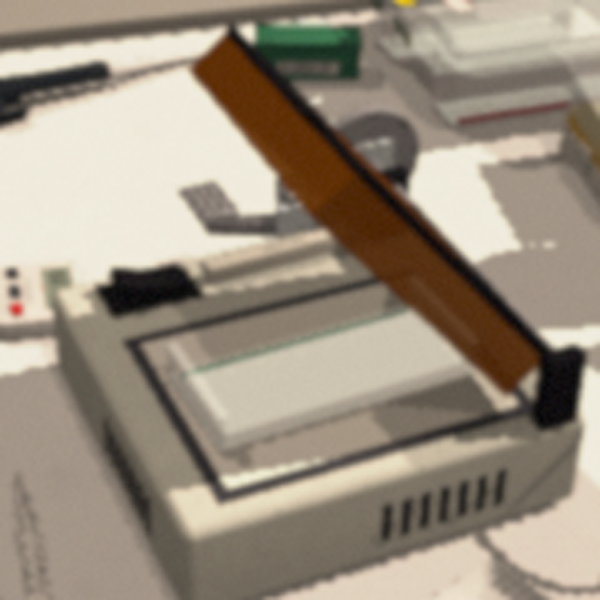

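The zooms show the tab centre at scene ≈(297,250) and side ≈(297,231), and the rocker at scene ≈(342,258) and side ≈(280,257). The lip lies along the cover's top edge. Next come the frame fit and the tab triangulation.

```bash
python3 - <<'E'
from h import *
z=np.load('v0.npz')
a={k[:-1]:z[k] for k in z if k.endswith('s')};b={k[:-1]:z[k] for k in z if k.endswith('d')}
P=np.vstack([cloud(c).reshape(-1,3)[c['range_z'].ravel()>0] for c in(a,b)])
box=(P[:,0]>380)&(P[:,0]<690)&(P[:,1]>-160)&(P[:,1]<130)
m=box&(np.abs(P[:,2]-65)<4)
(c,s,t)=cv2.minAreaRect(P[m][:,:2].astype(np.float32));print('rect',c,s,t,np.median(P[m,2]))
# front edge & right edge line fits from side-cam top pixels
Q=P[m]
# yaw from rect: candidates near 0
r=np.radians(t); yaw=(r+np.pi/4)%(np.pi/2)-np.pi/4
R=lambda w:np.array([[np.cos(w),-np.sin(w)],[np.sin(w),np.cos(w)]])
for it in range(3):
    L=Q[:,:2]@R(yaw)
    xs=[];fs=[]
    for y0 in np.arange(L[:,1].min()+20,L[:,1].max()-40,8):
        k=np.abs(L[:,1]-y0)<4
        if k.sum()>20: xs.append((y0,np.percentile(L[k,0],1)))
    for x0 in np.arange(L[:,0].min()+20,L[:,0].max()-60,8):
        k=np.abs(L[:,0]-x0)<4
        if k.sum()>20: fs.append((x0,np.percentile(L[k,1],1)))
    f1=np.polyfit(*np.array(xs).T,1);f2=np.polyfit(*np.array(fs).T,1)
    print('slopes',f1,f2); yaw+= (np.arctan(f2[0])-np.arctan(f1[0]))/2
L=Q[:,:2]@R(yaw);x0=np.median([x for _,x in xs])+122;y0=np.median([y for _,y in fs])+95
print('yaw',yaw,'extent',np.percentile(L,[.5,99.5],axis=0),'origin',R(yaw)@[x0,y0])
O=R(yaw)@[x0,y0]
for n,cc in(('s',a),('d',b)):
    C=cloud(cc);V=C.copy();V[...,:2]=(C[...,:2]-O)@R(yaw)
    k=(np.abs(V[...,2]-82)<7)&(V[...,1]>128)&(V[...,1]<185)&(V[...,0]>-60)&(V[...,0]<10)
    X=V[k];print(n,'tab',len(X),X.mean(0) if len(X) else 0,np.percentile(X,[3,97],axis=0) if len(X) else 0)
    dark=(cc['frame'].max(2)<50)&(V[...,2]>63)&(V[...,2]<92)&(V[...,0]<-20)&(V[...,0]>-125)&(V[...,1]>40)&(V[...,1]<125)
    X=V[dark];print(n,'rocker',len(X),X.mean(0),np.percentile(X,[3,97],axis=0))
    k=(V[...,2]>115)&(V[...,0]<110)&(V[...,0]>-150)&(V[...,1]>-70)&(V[...,1]<90)
    X=V[k];print(n,'cover',len(X),np.percentile(X,[1,99],axis=0),X[X[:,2].argmax()])
def tri(p,q):
    o1,d1=ray(a,*p);o2,d2=ray(b,*q)
    s=np.linalg.lstsq(np.c_[d1,-d2],o2-o1,rcond=None)[0];A=o1+d1*s[0];B=o2+d2*s[1];return (A+B)/2,np.linalg.norm(A-B)
w,e=tri((297.1,250.3),(297.1,231));print('tab tri',w,e,(w[:2]-O)@R(yaw))
E
```

```text
rect (530.0967407226562, -0.8643035888671875) (228.6525421142578, 239.69471740722656) 7.87833309173584 64.99927879119548
slopes [-1.20326192e-02  4.13344395e+02] [ 5.02080123e-03 -1.92424844e+02]
slopes [-4.49097246e-03  4.13172700e+02] [-1.97653695e-03 -1.93174231e+02]
slopes [-3.23935619e-03  4.13172082e+02] [-3.26539200e-03 -1.93167498e+02]
yaw 0.14727343700018658 extent [[ 412.74589129 -196.27255132]
 [ 630.16567503   32.04991241]] origin [544.48088848 -20.1988484 ]
s tab 196 [-14.14036843 152.65125091  81.09162356] [[-24.12705446 133.12266415  77.46664111]
 [ -0.60971166 170.76280262  83.21428818]]
s rocker 313 [-76.31591733  97.47124412  71.58602049] [[-98.0154702   54.50412957  65.43408114]
 [-48.47074407 109.89625378  81.16539848]]
s cover 2755 [[-57.55924942 -68.00436631 116.72801446]
 [ 64.5210423   63.60616365 252.04004583]] [-46.15950849 -34.96654984 253.32022595]
d tab 170 [-11.93787858 147.21052115  80.76128409] [[-24.08648975 128.74076121  75.92433791]
 [  1.25132623 169.96137532  83.37450942]]
d rocker 253 [-74.24554437  89.00123877  71.82521792] [[-95.52309001  80.88276149  65.60049826]
 [-50.22717528 101.83235598  80.71142126]]
d cover 1171 [[-57.4086994  -68.45839451 126.95583639]
 [ 62.52017144  61.95641682 252.8510987 ]] [-42.56388337 -46.44753346 254.20911286]
tab tri [510.45382528 124.63149616  80.4932774 ] 0.8489046186446765 [-12.40607391 148.25572185]
```

Viewer frame: yaw 0.147, origin (544.5, -20.2).

| Point | Viewer-frame position (mm) | Check |
|---|---|---|
| Tab | about (-12, 153, 82) | matches the stated height and 30 mm clearance |
| Rocker | about (-90, 95) | – |
| Cover | about 0.85 rad open, hinge at x ≈ 82 | – |

I'll shut the fingers and move over the tab.

>>> servo_tool(motion=[[[0,0,0.2,0,0,0,1],[0,0,0.2,0,0,0,1],[0.04,0.09,0.2,0,0,-0.02,1],[0.08,0.18,0.2,0,0,-0.04,1],[0.12,0.27,0.2,0,0,-0.069,1],[0.16,0.36,0.2,0,0,-0.069,1],[0.2,0.45,0.2,0,0,-0.069,1],[0.24,0.54,0.2,0,0,-0.069,1],[0.28,0.62,0.2,0,0,-0.069,1],[0.31,0.7,0.2,0,0,-0.069,1]]], newtons=20)

```text
clock: 1.1
eef_pos: [350.6, -162.3, 305.4]
eef_rot: [-3.142, -0.0, 0.146]
wrist_force: [0.9, 0.0, -0.5]
finger_gap: 17.4
finger_force: 0.0
```

>>> servo_tool(motion=[[[0.03,0.09,0,0,0,0,1],[0.06,0.18,0,0,0,0,1],[0.1,0.27,0,0,0,0,1],[0.15,0.36,0,0,0,0,1],[0.2,0.44,0,0,0,0,1],[0.25,0.52,0,0,0,0,1],[0.306,0.597,0,0,0,0,1],[0.306,0.597,-0.1,0,0,0,1],[0.306,0.597,-0.2,0,0,0,1],[0.306,0.597,-0.2,0,0,0,1]]])

```text
clock: 2.1
eef_pos: [500.5, 134.0, 199.6]
eef_rot: [3.141, 0.011, 0.147]
wrist_force: [-0.8, -0.7, -0.2]
finger_gap: 0.2
finger_force: 0.0
```

```bash
python3 - <<'E'
from h import *
c=cam('wrist');a=cam('scene')
I=np.hstack([cv2.resize(c['frame'],(400,300)),cv2.resize(a['frame'][130:310,250:430],(400,300))])
cv2.imwrite('pics/w1.png',I[...,::-1]);np.savez('w1.npz',**c)
O=np.array([544.5,-20.2]);w=.147;R=np.array([[np.cos(w),-np.sin(w)],[np.sin(w),np.cos(w)]])
V=cloud(c);V[...,:2]=(V[...,:2]-O)@R
k=(np.abs(V[...,2]-82)<7)&(V[...,1]>128)&(V[...,1]<185)&(V[...,0]>-60)&(V[...,0]<10)
X=V[k];print(len(X),np.percentile(X,[3,50,97],axis=0) if len(X) else 0)
s=manip.read_state();print(s['eef_pos'],s['wrist_force'],s['finger_gap'],s['joints'])
E
```

```text
2248 [[-22.12094819 129.25355818  76.28948859]
 [ -9.44591771 149.68067346  81.76323776]
 [  4.83350892 171.34356941  83.41356431]]
[503.39710104 134.24240021 206.68804967] [0.22818097 0.06239455 0.86211231] 0.20368823323394789 [1.90290515e-01 2.34410383e-01 1.60090881e+00 1.76294549e-05
 1.30652708e+00 1.61521228e+00]
```

View pics/w1.png

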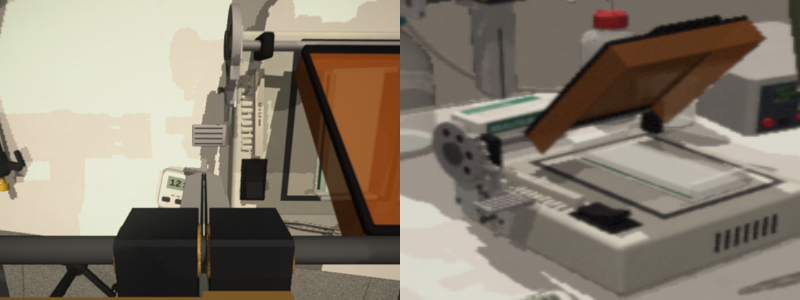

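The wrist view (left half) shows the tab at (208,134), the rocker at (254,180) and the closed fingers directly below the tab in the picture. Measured again, the tab is about (-10, 151, 82), so the approach holds. I'm descending beside the cover.

>>> servo_tool(motion=[[[0,0.004,-0.06,0,0,0,1],[0,0.004,-0.12,0,0,0,1],[0,0.004,-0.17,0,0,0,1],[0,0.004,-0.22,0,0,0,1],[0,0.004,-0.23,0,0,0,1],[0,0.004,-0.24,0,0,0,1],[0,0.004,-0.25,0,0,0,1],[0,0.004,-0.26,0,0,0,1],[0,0.004,-0.26,0,0,0,1]]])

```text
clock: 3.1
eef_pos: [503.3, 136.3, 75.6]
eef_rot: [-3.142, -0.0, 0.146]
wrist_force: [-0.1, -0.7, 0.5]
finger_gap: 0.5
finger_force: 0.0
```

```bash
python3 - <<'E'
from h import *
c=cam('wrist');a=cam('scene')
I=np.hstack([cv2.resize(c['frame'][180:420,220:460],(400,400)),cv2.resize(a['frame'][200:290,250:340],(400,400),interpolation=cv2.INTER_CUBIC)])
cv2.imwrite('pics/w2.png',I[...,::-1])
O=np.array([544.5,-20.2]);w=.147;R=np.array([[np.cos(w),-np.sin(w)],[np.sin(w),np.cos(w)]])
for c in(c,a):
  V=cloud(c);V[...,:2]=(V[...,:2]-O)@R
  k=(np.abs(V[...,2]-75)<20)&(V[...,1]>133)&(V[...,1]<185)&(V[...,0]>-60)&(V[...,0]<10)
  X=V[k];print(len(X),np.percentile(X,[3,50,97],axis=0) if len(X) else 0)
s=manip.read_state();print(s['eef_pos'],s['wrist_force'],(s['eef_pos'][:2]-O)@R)
E
```

```text
3904 [[-22.39119747 133.94878531  71.27710713]
 [ -8.24288255 150.0969726   75.81614311]
 [  3.39976223 171.27215166  92.89942452]]
245 [[-28.91767782 135.48023371  69.51155324]
 [-25.03126238 162.59922646  76.51512653]
 [ -3.77557884 171.92897366  94.14969556]]
[503.40953764 136.35202038  75.83770277] [0.00329277 0.08554381 0.05758148] [-17.7169447  160.88216512]
```

View pics/w2.png

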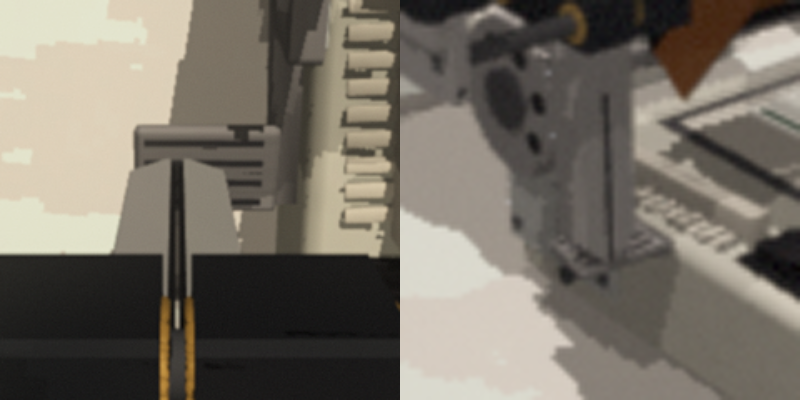

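The fingers rest on the tab, and it has already sunk (median z ≈76). I'm pressing on.

>>> servo_tool(motion=[[[0,0,-0.008,0,0,0,1],[0,0,-0.016,0,0,0,1],[0,0,-0.024,0,0,0,1],[0,0,-0.03,0,0,0,1],[0,0,-0.03,0,0,0,1]]])

```text
clock: 3.7
eef_pos: [503.6, 136.4, 61.2]
eef_rot: [-3.142, -0.001, 0.146]
wrist_force: [-4.5, -0.1, 13.3]
finger_gap: 0.3
finger_force: 6.6
```

13 N at 21 mm of sink means the stop. I'm backing off straight up, then checking that it stays clear.

>>> servo_tool(motion=[[[0,0,0.04,0,0,0,1],[0,0,0.1,0,0,0,1],[0,0,0.2,0,0,0,1],[0,0,0.3,0,0,0,1],[0,0,0.4,0,0,0,1],[0,0,0.5,0,0,0,1],[0,0,0.5,0,0,0,1]]])

```text
clock: 4.4
eef_pos: [504.6, 136.6, 316.9]
eef_rot: [-3.141, -0.01, 0.146]
wrist_force: [-0.0, -0.3, 0.3]
finger_gap: 0.5
finger_force: 0.0
```

```bash
python3 - <<'E'
from h import *
O=np.array([544.5,-20.2]);w=.147;R=np.array([[np.cos(w),-np.sin(w)],[np.sin(w),np.cos(w)]])
for n in('wrist','scene','side'):
  c=cam(n);np.savez('p_'+n+'.npz',**c)
  V=cloud(c);V[...,:2]=(V[...,:2]-O)@R
  k=(np.abs(V[...,2]-68)<22)&(V[...,1]>136)&(V[...,1]<185)&(V[...,0]>-60)&(V[...,0]<10)
  X=V[k];print(n,len(X),np.percentile(X,[3,50,97],axis=0) if len(X) else 0, np.polyfit(X[:,0],X[:,2],1) if len(X) else 0)
  f=c['frame'].astype(int)
  k=(V[...,2]>120)&(V[...,0]<110)&(V[...,0]>-150)&(V[...,1]>-110)&(V[...,1]<90)&(V[...,2]<265)
  X=V[k]
  if len(X):
    print('cover',len(X),np.percentile(X,[.5,99.5],axis=0))
    # outer face: upper envelope per y=-15 strip
    for z0 in (140,170,200,230,245):
      q=X[(abs(X[:,2]-z0)<4)]
      if len(q): print(z0,'xmax',np.percentile(q[:,0],97),'y',np.percentile(q[:,1],[1,99]))
  k=(V[...,2]>60)&(V[...,2]<92)&(V[...,0]<-35)&(V[...,0]>-115)&(V[...,1]>60)&(V[...,1]<122)&(c['frame'].max(2)<55)
  X=V[k]
  if len(X):
    print('rocker',len(X),np.percentile(X,[2,98],axis=0))
    for x in range(-110,-40,6):
      q=X[abs(X[:,0]-x)<3]
      if len(q)>4: print(x,np.round([np.median(q[:,2]),*np.percentile(q[:,1],[3,97])]))
print(manip.read_state()['eef_pos'])
E
```

```text
wrist 768 [[-24.15563812 137.20347052  55.81200704]
 [-12.5347086  154.98863746  61.18481566]
 [ -1.79815102 171.86670121  65.5710831 ]] [ 0.39380515 65.9226853 ]
cover 34354 [[-56.44618394 -83.74458285 120.9706737 ]
 [ 67.51360355  65.03112661 252.88311431]]
140 xmax 54.960532823268395 y [-85.75435475  64.67828366]
170 xmax 30.780683310042566 y [-78.35651125  64.64859773]
200 xmax 5.847046240362993 y [-61.24059494  64.84256474]
230 xmax -18.960821064668643 y [-44.43304809  64.85263977]
245 xmax -30.05265847531271 y [-36.07321015  63.50236018]
rocker 1383 [[-95.83152722  82.35915719  66.31223663]
 [-44.44101809 111.67594267  81.72176386]]
-98 [ 68.  84. 111.]
-92 [ 69.  83. 112.]
-86 [ 80.  83. 111.]
-80 [ 78.  83. 111.]
-74 [ 76.  83. 110.]
-68 [ 75.  83. 111.]
-62 [ 74.  82. 111.]
-56 [ 74.  83. 112.]
-50 [ 71.  83. 111.]
-44 [ 68.  83. 110.]
scene 234 [[-26.03366263 137.28697544  53.0687098 ]
 [-15.66337504 154.43081899  59.33951656]
 [ -4.06830391 170.48112494  64.8464625 ]] [ 0.44268796 66.16484167]
cover 3511 [[-58.11461145 -88.4177106  121.14343937]
 [ 61.80271205  63.97593897
[... 757 characters left out ...]
ver 2739 [[-57.49437565 -89.58712501 121.35235087]
 [ 61.21894878  61.98345013 252.73848968]]
140 xmax 52.90716410971878 y [-89.64700437  59.21635474]
170 xmax 28.880896366987695 y [-89.1531001  60.0536491]
200 xmax 3.705707883164069 y [-89.12531324  58.91154982]
230 xmax -27.77848235243625 y [-88.22202642  62.75965032]
245 xmax -31.831941867077834 y [-88.12403725  59.88874624]
rocker 262 [[-96.35889967  80.35237438  65.4635633 ]
 [-47.90992499 104.85638833  80.89810003]]
-98 [ 68.  83. 104.]
-92 [ 68.  81. 107.]
-86 [ 76.  81. 103.]
-80 [75. 81. 99.]
-74 [ 73.  80. 101.]
-68 [ 74.  81. 101.]
-62 [ 73.  81. 101.]
-56 [ 73.  81. 100.]
-50 [70. 80. 97.]
[503.00697729 136.28269601 309.38357521]
```

The pawl is clear: the tab is 21 mm lower and tilted 0.42 rad, the same in all three views. The hinge fits at viewer (85, -12), with the cover at 0.88 rad. Next is the lip's arc.

```bash
python3 - <<'E'
import numpy as np
O=np.array([544.5,-20.2]);w=.147;R=np.array([[np.cos(w),-np.sin(w)],[np.sin(w),np.cos(w)]])
cur=np.array([503.2,136.5,310.4])
for t in [1.0,.9,.8,.7,.6,.5,.4,.3,.2,.1,.05,0,-.03]:
  x=85-187*np.cos(t)+3*np.sin(t)+8;z=99+187*np.sin(t)+3*np.cos(t)
  p=np.r_[O+R@[x,-12],z];
  if t==1: st=p
  print(t,np.round(p,1),'from cur',np.round((p-cur)/500,3),'from 1.0',np.round((p-st)/500,3))
E
```

```text
1.0 [540.8 -32.9 258. ] from cur [ 0.075 -0.339 -0.105] from 1.0 [0. 0. 0.]
0.9 [525.6 -35.1 247.3] from cur [ 0.045 -0.343 -0.126] from 1.0 [-0.03  -0.005 -0.021]
0.8 [511.5 -37.2 235.2] from cur [ 0.017 -0.347 -0.15 ] from 1.0 [-0.059 -0.009 -0.045]
0.7 [498.7 -39.1 221.8] from cur [-0.009 -0.351 -0.177] from 1.0 [-0.084 -0.012 -0.072]
0.6 [487.3 -40.8 207.1] from cur [-0.032 -0.355 -0.207] from 1.0 [-0.107 -0.016 -0.102]
0.5 [477.3 -42.3 191.3] from cur [-0.052 -0.358 -0.238] from 1.0 [-0.127 -0.019 -0.133]
0.4 [469.  -43.5 174.6] from cur [-0.068 -0.36  -0.272] from 1.0 [-0.144 -0.021 -0.167]
0.3 [462.4 -44.5 157.1] from cur [-0.082 -0.362 -0.307] from 1.0 [-0.157 -0.023 -0.202]
0.2 [457.5 -45.2 139.1] from cur [-0.091 -0.363 -0.343] from 1.0 [-0.167 -0.025 -0.238]
0.1 [454.5 -45.7 120.7] from cur [-0.097 -0.364 -0.379] from 1.0 [-0.173 -0.026 -0.275]
0.05 [453.7 -45.8 111.3] from cur [-0.099 -0.365 -0.398] from 1.0 [-0.174 -0.026 -0.293]
0 [453.3 -45.8 102. ] from cur [-0.1   -0.365 -0.417] from 1.0 [-0.175 -0.026 -0.312]
-0.03 [453.3 -45.8  96.4] from cur [-0.1   -0.365 -0.428] from 1.0 [-0.175 -0.026 -0.323]
```

>>> servo_tool(motion=[[[0.02,-0.09,0,0,0,0,1],[0.04,-0.18,0,0,0,0,1],[0.06,-0.27,0,0,0,0,1],[0.075,-0.339,0,0,0,0,1],[0.075,-0.339,-0.06,0,0,0,1],[0.075,-0.339,-0.105,0,0,0,1],[0.075,-0.339,-0.105,0,0,0,1]]])

```text
clock: 5.25
eef_pos: [539.2, -33.3, 253.4]
eef_rot: [-3.139, 0.008, 0.145]
wrist_force: [0.3, -0.6, -0.4]
finger_gap: 0.7
finger_force: 0.0
```

>>> servo_tool(motion=[[[-0.015,-0.002,-0.01,0,0,0,1],[-0.03,-0.005,-0.021,0,0,0,1],[-0.045,-0.007,-0.033,0,0,0,1],[-0.059,-0.009,-0.045,0,0,0,1],[-0.072,-0.01,-0.058,0,0,0,1],[-0.084,-0.012,-0.072,0,0,0,1]]])

```text
clock: 5.85
eef_pos: [498.1, -39.3, 221.7]
eef_rot: [3.141, -0.0, 0.146]
wrist_force: [0.9, 0.6, 2.1]
finger_gap: 0.4
finger_force: 0.7
```

About 2 N and moving freely, so the rest of the arc follows.

>>> servo_tool(motion=[[[-0.023,-0.004,-0.03,0,0,0,1],[-0.043,-0.007,-0.061,0,0,0,1],[-0.06,-0.009,-0.095,0,0,0,1],[-0.067,-0.01,-0.113,0,0,0,1],[-0.073,-0.011,-0.13,0,0,0,1]]])

```text
clock: 6.35
eef_pos: [461.9, -44.7, 156.5]
eef_rot: [-3.141, 0.0, 0.146]
wrist_force: [-0.5, 0.1, 1.5]
finger_gap: 0.1
finger_force: 0.6
```

>>> servo_tool(motion=[[[-0.006,-0.001,-0.018,0,0,0,1],[-0.01,-0.002,-0.036,0,0,0,1],[-0.014,-0.003,-0.055,0,0,0,1],[-0.016,-0.003,-0.073,0,0,0,1],[-0.017,-0.003,-0.091,0,0,0,1],[-0.018,-0.003,-0.105,0,0,0,1],[-0.018,-0.003,-0.112,0,0,0,1],[-0.018,-0.003,-0.112,0,0,0,1]]])

```text
clock: 7.15
eef_pos: [453.3, -46.3, 101.7]
eef_rot: [3.141, -0.0, 0.146]
wrist_force: [-8.5, 0.4, 17.1]
finger_gap: 0.3
finger_force: 8.2
```

17 N at z 102 means the cover is down. I'll lift off, move over the rocker and check the cover before pressing.

>>> servo_tool(motion=[[[0,0,0.05,0,0,0,1],[0,0,0.1,0,0,0,1],[-0.01,0.08,0.1,0,0,0,1],[-0.02,0.16,0.1,0,0,0,1],[-0.02,0.219,0.1,0,0,0,1],[-0.02,0.219,0.1,0,0,0,1],[-0.02,0.219,0.1,0,0,0,1]]])

```text
clock: 7.85
eef_pos: [443.2, 63.6, 150.8]
eef_rot: [3.142, 0.0, 0.147]
wrist_force: [0.1, 0.2, 0.4]
finger_gap: 0.5
finger_force: 0.0
```

```bash
cat > chk.py <<'E'
from h import *
O=np.array([544.5,-20.2]);w=.147;R=np.array([[np.cos(w),-np.sin(w)],[np.sin(w),np.cos(w)]])
for n in('wrist','scene','side'):
  c=cam(n);V=cloud(c);V[...,:2]=(V[...,:2]-O)@R
  k=(V[...,2]>85)&(V[...,2]<130)&(V[...,0]<70)&(V[...,0]>-118)&(abs(V[...,1]+12)<55)
  X=V[k];
  if len(X)>50: print(n,'cover',len(X),np.percentile(X,[1,50,99],axis=0)[:,[0,2]].round(1).tolist(),'slope',np.polyfit(X[:,0],X[:,2],1).round(3))
  k=(np.abs(V[...,2]-68)<22)&(V[...,1]>136)&(V[...,1]<185)&(V[...,0]>-60)&(V[...,0]<10)
  X=V[k]
  if len(X)>50: print(n,'tab z',np.median(X[:,2]))
  k=(V[...,2]>60)&(V[...,2]<88)&(V[...,0]<-48)&(V[...,0]>-95)&(abs(V[...,1]-97)<9)&(c['frame'].max(2)<60)
  X=V[k]
  print(n,'rocker',[(x,round(float(np.median(X[abs(X[:,0]-x)<3,2])),1)) for x in range(-92,-45,6) if (abs(X[:,0]-x)<3).sum()>2])
s=manip.read_state();print(s['eef_pos'],(s['eef_pos'][:2]-O)@R,s['wrist_force'],s['clock'])
E
python3 chk.py
```

```text
wrist cover 59999 [[-111.3, 99.1], [-23.4, 100.8], [45.4, 102.5]] slope [-2.00000e-03  1.00717e+02]
wrist tab z 61.173762803077125
wrist rocker [(-92, 79.8), (-86, 80.9), (-80, 78.6), (-74, 76.4), (-68, 74.8), (-62, 74.8), (-56, 74.8), (-50, 74.3)]
scene cover 2093 [[-115.9, 86.3], [-50.6, 100.7], [68.3, 102.6]] slope [1.20000e-02 1.00679e+02]
scene tab z 59.39908534849252
scene rocker [(-92, 77.5), (-86, 68.4), (-80, 73.6), (-74, 74.4), (-68, 74.1), (-62, 74.6), (-56, 74.4), (-50, 70.0)]
side cover 4058 [[-114.3, 97.8], [-26.6, 100.4], [69.0, 102.6]] slope [  0.    100.395]
side tab z 59.807876693426124
side rocker [(-92, 68.0), (-86, 79.8), (-74, 75.5)]
[443.25899506  62.52591538 150.84185994] [-88.03215479  96.66259814] [-0.29335837 -0.11753188 -0.66929086] 8.0
```

The cover is level (slope ≈0, z ≈101), the pawl is still clear, and the rocker's near half is up. Pressing it now from z 151 to 74.

>>> servo_tool(motion=[[[0,0,-0.06,0,0,0,1],[0,0,-0.12,0,0,0,1],[0,0,-0.135,0,0,0,1],[0,0,-0.142,0,0,0,1],[0,0,-0.148,0,0,0,1],[0,0,-0.154,0,0,0,1],[0,0,-0.154,0,0,0,1]]])

```text
clock: 8.7
eef_pos: [443.8, 63.2, 75.2]
eef_rot: [3.141, -0.002, 0.146]
wrist_force: [-3.6, -1.4, 7.9]
finger_gap: 0.6
finger_force: 4.2
```

>>> servo_tool(motion=[[[0,0,-0.004,0,0,0,1],[0,0,-0.004,0,0,0,1],[0,0,0.05,0,0,0,1],[0,0,0.15,0,0,0,1],[0,0,0.25,0,0,0,1],[0,0,0.25,0,0,0,1],[0,0,0.25,0,0,0,1]]])

```text
clock: 9.4
eef_pos: [443.7, 63.4, 200.1]
eef_rot: [3.141, -0.003, 0.146]
wrist_force: [-0.3, 1.2, -0.9]
finger_gap: 0.0
finger_force: 0.0
```

```bash
python3 chk.py; python3 -c "
from h import *
a=cam('scene');b=cam('side')
cv2.imwrite('pics/f.png',np.hstack([cv2.resize(c['frame'][y:y+210,x:x+210],(400,400)) for c,y,x in((a,140,240),(b,170,220))])[...,::-1])"
```

```text
wrist cover 46445 [[-111.5, 99.1], [-15.1, 100.8], [59.5, 102.6]] slope [-2.00000e-03  1.00755e+02]
wrist tab z 60.97753747612961
wrist rocker [(-92, 74.8), (-86, 74.8), (-80, 74.9), (-74, 75.0), (-68, 76.5), (-62, 78.7), (-56, 80.9), (-50, 69.4)]
scene cover 2486 [[-115.9, 86.4], [-36.6, 100.7], [68.5, 102.8]] slope [1.10000e-02 1.00577e+02]
scene tab z 59.447820907364815
scene rocker [(-92, 72.0), (-86, 74.4), (-80, 74.7), (-74, 74.3), (-68, 75.7), (-62, 78.0), (-56, 79.3), (-50, 66.9)]
side cover 4031 [[-114.5, 97.8], [-26.9, 100.5], [68.6, 102.7]] slope [1.00000e-03 1.00425e+02]
side tab z 59.70287781248601
side rocker [(-92, 69.5), (-68, 77.2), (-62, 79.2), (-56, 80.6)]
[442.71230718  63.28079357 197.85278214] [-88.46237873  97.48940893] [-0.09076072  1.03132644 -0.07837953] 9.55
```

View pics/f.png

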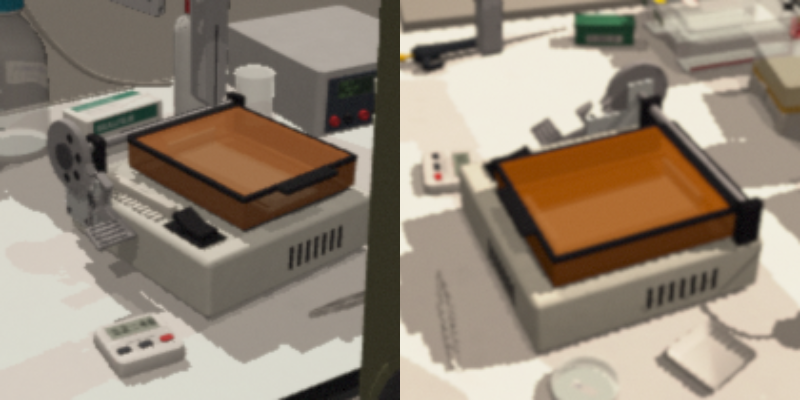

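The picture shows the cover closed (left half, 245,160), the rocker's near half level at 75 mm (195,225), the pawl tab down (110,235), and the loose items that are in view in place. Handing in.

```bash
python3 -c "
from cell import manip
print(manip.sign_off())"
```

```text
the job is handed in; nothing more can be done
None
```

The job is done and handed in at about 9.6 s on the robot's clock: the pawl snapped clear and stayed clear, the cover was pushed fully down, and then the lamp switch was pressed fully on; no loose item in view had visibly moved.

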